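# Dispense a marble and swing the dish to the tub

## Robot

A 6-joint arm with a two-finger parallel gripper is mounted at the origin on the work surface. World frame = base frame: x ahead of the robot, y to its left, z up, the work surface at z = 0. Lengths are in m, angles in rad, forces in N, time in s.
With the tool pointing down it reaches from about 0.3 to 0.825 m from the base axis. Payload 5.4 kg.
Tool frame: the origin (TCP) lies at the very end of the fingers, on their centre line; the grasp point (between the pads) lies 19 mm behind it; z points along the fingers, y is the line along which they close (so a half turn about z gives the same grasp; the last joint's range is limited). The gripper opens to 92 mm and grips with 3 to 60 N. Pads are 20 mm wide; open, the fingers measure 128 mm over their backs; the gripper's body (75 mm by 189 mm) begins 69 mm behind the grasp point.
Start: joints at [0.997, 0.158, 1.597, -0, 1.386, -0.21], TCP at [0.205, 0.537, 0.215] pointing down, gripper open.
Joint ranges: [-2.91, 2.91], [-0.94, 2.29], [0.18, 2.7], [-1.29, 4.43], [0.17, 2.64], [-3, 3]. Speed limits (rad/s): [2.57, 2.57, 3.14, 3.14, 3.14, 3.14].

## Interface

Orientations are given as a rotation vector (axis times angle).
In Python, from workcell import bot gives the robot as it stands. Calls block until the motion is done:
- bot.goto(position, orientation): joint-space move of the TCP to a pose.
- bot.line_to(position, rot=None, max_speed=0.15): straight line of the TCP; rot=None keeps the orientation; max_speed is the mean speed in m/s.
- bot.set_joints(angles): joint-space move.
- bot.set_gripper(opening, newtons=None): opening from 0.0 (shut) to 1.0 (fully open); newtons is the grip in N (None keeps the last); returns when the fingers have stopped.
- bot.hold(seconds).
- bot.inverse_kinematics(position, orientation): joint angles nearest the present ones, or None.
- bot.read_camera(name): name is "scene" or "side" or "wrist"; returns a dict with "pixels" (480x640x3 uint8, blue, green, red), "fx", "fy", "cx", "cy" (pixels), "R" (3x3) and "t" (3): a world point X has camera coordinates R X + t. Camera axes: x right, y down, z forward; pixel columns grow to the right and rows downward; lengths in m; the calibration is good to about 2 mm. A picture is of the moment at which its call begins. There is no depth.
A pose or a line that the arm cannot do raises bot.MotionError and nothing moves.
- bot.job_done(): hands the job in; it is judged then, once.
Readings, each from a call of its own:
- bot.current_clock(): time.
- bot.current_joints(): joint angles.
- bot.current_joint_vel(): joint speeds.
- bot.current_effort(): joint torques, N m.
- bot.current_ee_pos(): TCP position.
- bot.current_tool_rot(): TCP orientation.
- bot.current_contact_force(): force on the tool from outside, world axes, zero at the start.
- bot.current_ft_torque(): the same for the moment, N m.
- bot.current_opening(): opening from 0.0 (shut) to 1.0 (fully open).
- bot.current_grip_force(): force on a finger pad.
Only numpy, scipy, OpenCV 4.12 (cv2) and the standard library are available. Lean on these libraries where they do the work, as an engineer would, in place of code of your own. Each camera call takes 0.05 s, during which the arm holds its last target. There are 200 camera calls.

## Task

On the shop counter, press the marble dispenser's pedal down to its stop with the gripper so that the ball rolls down the chute into the dish. Once the ball has come to rest, take the dish by the bar of its handle, lift it straight up until its underside is higher than the rim of the round open tub, and turn it above its seat by about a quarter turn so that its pouring lip points at the tub, keeping it level with the ball resting in the middle. Finish while holding the dish still there - do not pour, put it down or let go - and leave the tub, the square tin and everything else on the counter where they stand.

Things in the scene. Friction and masses are not known exactly. Their poses are not given: they have to be found in the camera images.
- dispenser: Marble dispenser fixed to the counter, on a plywood base 290 x 150 x 10 mm (x -135 to 155, y -75 to 75 mm). An aluminium chute, 44 mm wide, runs along its x axis and slopes down towards -x: floor 50 mm high at its lower end, x = 14 mm; upper end at x = 147 mm, about 122 mm high. Origin on the counter under the chute's centre line; z up; turned up to 0.45 rad about z.
- pedal (a joint): The dispenser's hinged pedal, rad: 0 = up (at rest), 0.17 = down on its stop. It needs about 3 N at the pad to start and 6 N at the stop, and rises when let go. Near the stop its gate, a post across the chute, drops below the chute floor and frees the ball, which rolls into the dish and settles within about 3 s.
- pedal_pad (a point): Centre of the top of the black pedal pad (44 x 46 mm), 52 mm above the counter when up, at dispenser x = 85, y = -118 mm. Pressed to the stop it goes down 30 mm, on an arc of 178 mm radius about the hinge.
- pedal_hinge (a point): Point on the pedal's hinge axis, at dispenser x = 85, y = +60, height 45 mm; the axis is the dispenser's x axis.
- dish_seat (a point): Point on the base's top (10 mm above the counter), at dispenser x = -62, y = 0 mm: the dish stands about over it.
- dish: Round shallow steel dish, 0.2 to 0.4 kg, rim radius 66 mm, rim 30 mm high, conical inside with a small flat middle. Origin: centre of its underside; z up; x points to its pouring lip, y along its handle bar, which posts at y = -66 and +66 mm carry. It starts loose on the dispenser's base, lip away from the chute. The ball comes in across from the lip.
- dish_bar (a point): Middle of the wooden handle bar across the dish's top: bar 12 mm wide (dish x), 14 mm high, 136 mm long (dish y), centre 95 mm above the dish's underside, directly over its centre. Grip it across its 12 mm, here, from above; the room under the bar down to the resting ball's top is 52 mm.
- dish_center (a point): Middle of the dish's inner floor, 6 mm above its underside.
- dish_lip (a point): Tip of the dish's pouring lip, a flat tongue 26 mm wide on the rim: 91 mm from the centre along dish x, 29 mm above the underside.
- ball_center (a point): Centre of the loose glass ball, 30 mm diameter, 35 g. It starts in the chute behind the gate.
- tub: Round open white tub, rim diameter 72 mm, 75 mm high, loose, origin at the centre of its underside. It stands beside the dish, to its left or right seen along the chute, about 120 mm from the dish's centre.
- tin: Square closed steel tin, 68 x 68 x 72 mm, loose, standing on the dish's other side. Origin: centre of its underside.
- glue_stick: Glue stick standing upright, 28 mm diameter, 90 mm high, loose, beside the chute. Origin: centre of its underside.
- pen_cup: Blue cup of pens, 76 mm diameter, 150 mm high with the pens, loose bystander. Origin: centre of its underside.
- notebooks: Stack of notebooks 150 x 110 x 38 mm, bystander. Origin: centre of its underside.
- stapler: Black stapler 140 x 36 x 60 mm, bystander. Origin: centre of its underside.
- tape_roll: Roll of tape lying flat, 90 mm diameter, 24 mm high, bystander. Origin: centre of its underside.
- pencil_box: Flat pencil box 50 x 190 x 23 mm, bystander. Origin: centre of its underside.
There are look-alikes about, which are no part of the job. Leave any purple or red look-alike of the dish alone.

How it is judged:
By the outcome, as a careful person would: the job done as asked, in the order asked, and still so for the second after the job is handed in, while the arm keeps its last pose, push and grip.
It also fails if it takes over 58 s, if anything falls off the work surface, if the arm or the gripper's body presses on something with over 40 N, if the wrist force passes 120 N, or if a joint passes its speed limit or range.

## Working session

There is one attempt and no reset: what is moved stays moved. The work goes in short steps, each a Python script; the robot and the scene stay as the last script left them, time stands still between calls to the robot, and variables do not carry over. Pictures are saved under pics/ and viewed, at most 11 in all, crops included, and the job is handed in when it is done.

```bash
ls; mkdir -p pics; python3 - <<'E'
from workcell import bot
import cv2, numpy as np, pickle
d={}
for n in ("scene","side","wrist"):
    c=bot.read_camera(n); cv2.imwrite(f"pics/{n}0.png",c["pixels"]); d[n]=c
    print(n,c["fx"],c["fy"],c["cx"],c["cy"],"pos",(-np.array(c["R"]).T@c["t"]).round(3))
pickle.dump(d,open("c0.pkl","wb"))
print(bot.current_clock(),bot.current_tool_rot(),bot.current_ee_pos())
E
```

```text
pics
scene 582.6210035441114 582.6210035441114 323.13362488310685 230.97354755564464 pos [ 1.457 -0.159  1.195]
side 517.3490484278836 517.3490484278836 322.47554706983624 235.21205083713988 pos [0.078 1.014 1.025]
wrist 336.16815302080613 336.16815302080613 317.87464736442104 238.58601129036722 pos [0.132 0.564 0.384]
0.15 [-5.68240832e-01 -3.08917795e+00  2.15079045e-03] [0.20435852 0.53693724 0.2138368 ]
```

View pics/scene0.png

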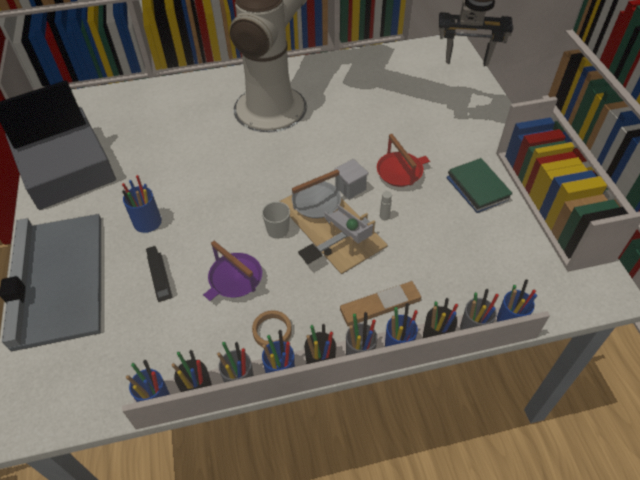

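View pics/side0.png

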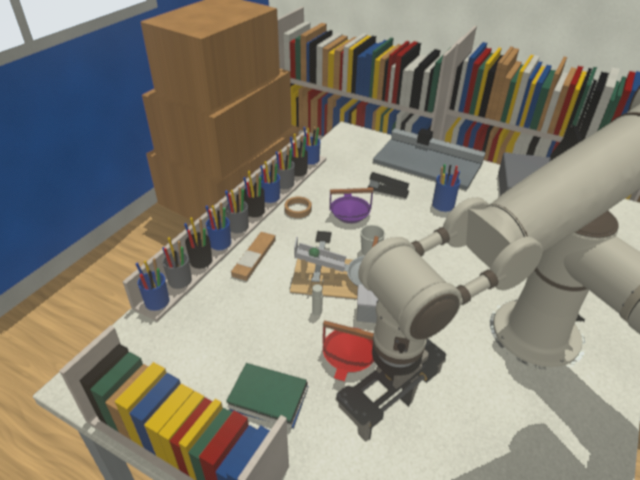

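The scene shows the dish bar from about (294,190) to (338,174), the tub at (276,220), the tin at (352,178), the pedal pad at (311,254) and the ball at (352,224). The side view is partly blocked by the arm. I'll take two wrist views from above next.

```bash
cat > h.py <<'E'
import numpy as np, cv2, pickle
from scipy.spatial.transform import Rotation as Ro
def ray(c,uv):
    R=np.array(c["R"]); o=-R.T@np.array(c["t"])
    return o, R.T@np.array([(uv[0]-c["cx"])/c["fx"],(uv[1]-c["cy"])/c["fy"],1.])
def onz(c,uv,z):
    o,d=ray(c,uv); return o+d*(z-o[2])/d[2]
def tri(*cu):
    A=np.zeros((3,3));b=np.zeros(3);L=[]
    for c,uv in cu:
        o,d=ray(c,uv); d=d/np.linalg.norm(d); P=np.eye(3)-np.outer(d,d); A+=P;b+=P@o; L.append((P,o))
    X=np.linalg.solve(A,b)
    return X, max(np.linalg.norm(P@(X-o)) for P,o in L)
def proj(c,X):
    p=np.array(c["R"])@X+np.array(c["t"]); return np.array([c["fx"]*p[0]/p[2]+c["cx"],c["fy"]*p[1]/p[2]+c["cy"]])
def down(yaw):  # tool z down, tool y (closing line) along world direction yaw
    y=np.array([np.cos(yaw),np.sin(yaw),0]); z=np.array([0,0,-1.])
    return Ro.from_matrix(np.column_stack([np.cross(y,z),y,z])).as_rotvec()
E
python3 - <<'E'
from h import *
from workcell import bot
c=pickle.load(open("c0.pkl","rb"))["scene"]
for n,uv,z in [("barL",(294,190),.105),("barR",(338,174),.105),("tub",(276,210),.075),("tin",(352,170),.072),("pad",(311,254),.052),("ball",(352,224),.09),("glue",(386,196),.09)]:
    print(n,onz(c,uv,z).round(3))
m=onz(c,(335,215),.08); print(m)
d={}
for i,off in enumerate([(0.06,-0.04),(0.06,.06)]):
    p=[m[0]+off[0],m[1]+off[1],0.36]
    r=down(np.pi/2)
    print(p,bot.inverse_kinematics(p,r))
    bot.goto(p,r)
    d[i]=bot.read_camera("wrist"); cv2.imwrite(f"pics/w{i+1}.png",d[i]["pixels"])
d["scene"]=bot.read_camera("scene"); d["side"]=bot.read_camera("side")
pickle.dump(d,open("c1.pkl","wb"))
print(bot.current_clock(),bot.current_ee_pos())
E
```

```text
barL [ 0.463 -0.01   0.105]
barR [0.435 0.112 0.105]
tub [ 0.492 -0.064  0.075]
tin [0.399 0.16  0.072]
pad [ 0.631 -0.005  0.052]
ball [0.594 0.107 0.09 ]
glue [0.525 0.215 0.09 ]
[0.54754408 0.07575015 0.08      ]
[np.float64(0.6075440798458536), np.float64(0.0357501497719163), 0.36] [-0.13953244  0.19676312  1.27119794  0.          1.67363159 -1.71032877]
[np.float64(0.6075440798458536), np.float64(0.1357501497719163), 0.36] [ 2.60162103e-02  2.34577325e-01  1.22739610e+00 -4.44089210e-16
  1.67961923e+00 -1.54478012e+00]
3.1833 [0.60762855 0.1349853  0.35995959]
```

View pics/w1.png

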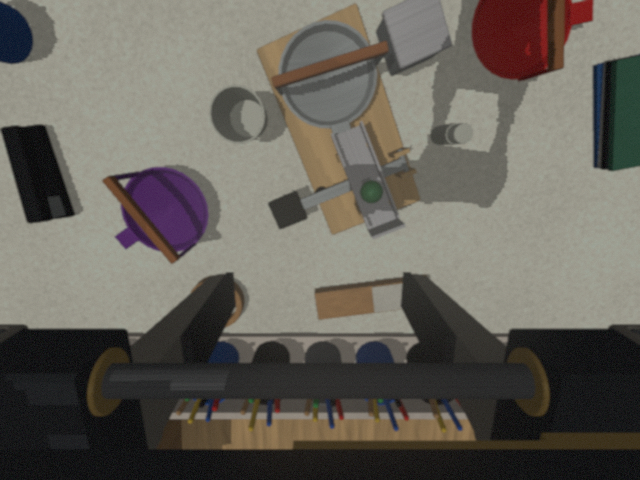

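View pics/w2.png

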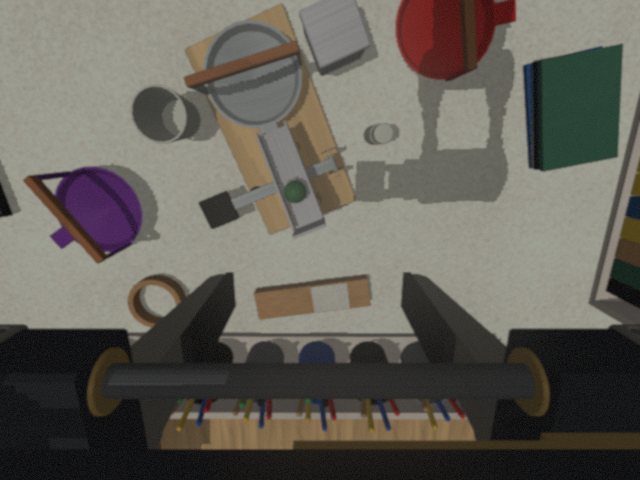

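Both wrist views show the dish (330,75 / 254,73), its bar, the chute with the green ball (371,191 / 295,191), the pedal pad (289,209 / 219,208), the tub to the left and the tin to the right. I can't clearly see the lip, so I'll zoom in and print the mask measurements.

```bash
python3 - <<'E'
from h import *
d=pickle.load(open("c1.pkl","rb"))
a=d[0]["pixels"][0:240,200:460]; b=d[1]["pixels"][0:240,125:385]
s=d["scene"]["pixels"][150:290,240:420]
out=np.hstack([cv2.resize(a,None,fx=1.5,fy=1.5,interpolation=3),cv2.resize(b,None,fx=1.5,fy=1.5,interpolation=3)])
out=cv2.convertScaleAbs(out,alpha=1.5)[:,:780]
cv2.imwrite("pics/z1.png",out)
roi={0:(200,460,0,240),1:(125,385,0,240)}
for i in (0,1):
    im=d[i]["pixels"]; hsv=cv2.cvtColor(im,cv2.COLOR_BGR2HSV); x0,x1,y0,y1=roi[i]
    for p in ([330,64],[371,191],[289,209],[320,150],[415,40]):
        q=(p[0]-(75 if i else 0),p[1]); print(i,q,hsv[q[1],q[0]])
    def comps(lo,hi,n,amin=60):
        m=np.zeros(im.shape[:2],np.uint8); m[y0:y1,x0:x1]=cv2.inRange(hsv,lo,hi)[y0:y1,x0:x1]
        for c in cv2.findContours(m,0,1)[0]:
            if cv2.contourArea(c)>amin: print("  ",n,cv2.contourArea(c),np.round(cv2.minAreaRect(c)[0],1),np.round(cv2.minAreaRect(c)[1],1),np.round(cv2.boxPoints(cv2.minAreaRect(c)),1).tolist())
    comps((0,110,40),(13,255,160),"bar"); comps((14,60,60),(25,255,255),"wood"); comps((40,70,20),(90,255,200),"ball",100); comps((0,0,0),(180,255,58),"dark")
E
```

```text
0 (330, 64) [ 11 121 103]
0 (371, 191) [61 64 95]
0 (289, 209) [26 36 56]
0 (320, 150) [ 18  99 152]
0 (415, 40) [ 30   6 130]
   bar 975.5 [330.   64.1] [ 10.4 119.5] [[271.5, 77.4000015258789], [385.29998779296875, 40.900001525878906], [388.5, 50.900001525878906], [274.70001220703125, 87.4000015258789]]
   wood 1114.5 [341.8 212.4] [34.  35.5] [[319.1000061035156, 203.1999969482422], [352.0, 190.0], [364.6000061035156, 221.60000610351562], [331.70001220703125, 234.6999969482422]]
   wood 819.0 [405.1 187.1] [34.4 31. ] [[384.29998779296875, 176.89999389648438], [413.1000061035156, 165.3000030517578], [425.8999938964844, 197.1999969482422], [397.1000061035156, 208.8000030517578]]
   wood 1928.5 [373.6 121.4] [86.8 45.5] [[336.5, 89.4000015258789], [378.8999938964844, 72.69999694824219], [410.79998779296875, 153.39999389648438], [368.3999938964844, 170.10000610351562]]
   wood 3285.0 [301.5 112.3] [157.9  43.8] [[254.60000610351562, 45.20000076293945], [295.8999938964844, 30.600000381469727], [348.5, 179.5], [307.20001220703125, 194.10000610351562]]
   wood 498.5 [350.4  17.3] [51.9 
[... 1069 characters left out ...]
4000015258789], [301.8999938964844, 55.70000076293945], [356.70001220703125, 199.6999969482422], [312.79998779296875, 216.39999389648438]]
   wood 457.5 [204.2  54.4] [28.8 32.9] [[183.5, 47.29999923706055], [213.89999389648438, 34.79999923706055], [224.8000030517578, 61.5], [194.39999389648438, 73.9000015258789]]
   wood 607.5 [278.1  18.4] [51.8 28.1] [[248.60000610351562, 18.799999237060547], [261.6000061035156, -6.099999904632568], [307.6000061035156, 17.899999618530273], [294.5, 42.79999923706055]]
   dark 745.5 [219.  209.6] [28.1 29.7] [[199.8000030517578, 202.5], [227.10000610351562, 190.8000030517578], [238.10000610351562, 216.6999969482422], [210.89999389648438, 228.3000030517578]]
```

View pics/z1.png

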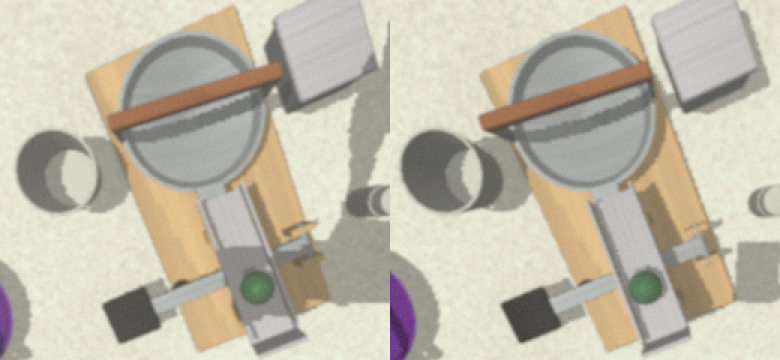

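The zoom shows a small grey tongue between the dish and the chute, at zoom pixel (210,190). There's nothing past the rim on the far side, where the lip should be. I'll compute the geometry and look closer at this.

```bash
python3 - <<'E'
from h import *
d=pickle.load(open("c1.pkl","rb")); A,B=d[0],d[1]
def T(n,a,b):
    X,e=tri((A,a),(B,b)); print(n,X.round(4),"err",round(e,4)); return X
m=T("bar mid",(330,64.1),(241.2,63.8))
l=T("barL",(273.1,82.4),(185.8,81.5)); r=T("barR",(386.9,45.9),(296.7,46.1))
print("bar len",np.linalg.norm(r-l),"yaw of L-R",np.arctan2(*(r-l)[1::-1]))
p=T("pad",(287.5,209.8),(219,209.6)); T("ball",(371,191),(295,191))
T("tongue",(200+210/1.5,190/1.5),(125+(600-390)/1.5,190/1.5))
# circles: tub rim, dish rim by eye-free Hough
for n,r0,r1,roi in (("tub",20,36,[(200,60,280,150),(120,75,205,155)]),("dish",42,58,[(265,10,395,140),(190,10,320,140)])):
    cs=[]
    for c,(x0,y0,x1,y1) in zip((A,B),roi):
        g=cv2.cvtColor(c["pixels"],6)[y0:y1,x0:x1]
        h=cv2.HoughCircles(cv2.resize(g,None,fx=3,fy=3,interpolation=2),cv2.HOUGH_GRADIENT,1,500,param1=80,param2=15,minRadius=3*r0,maxRadius=3*r1)
        q=h[0,0]/3+[x0,y0,0]; cs.append(q[:2]); print("  ",q.round(1))
    T(n,*cs)
T("wood corner near-left",(333,235),(276,235))
T("far-left corner",(200+85/1.5,72/1.5),(125+(482-390)/1.5,72/1.5)); T("far-right",(200+235/1.5,8/1.5),(125+(625-390)/1.5,8/1.5))
a=A["pixels"][95:165,300:400]; s=d["scene"]["pixels"][160:260,260:390]
s0=pickle.load(open("c0.pkl","rb"))["scene"]["pixels"][160:260,265:390]
cv2.imwrite("pics/z2.png",cv2.convertScaleAbs(np.hstack([cv2.resize(a,(400,400),interpolation=2),cv2.resize(s,(400,400),interpolation=2)]),alpha=1.5))
E
```

```text
bar mid [0.4447 0.049  0.1116] err 0.0001
barL [ 0.4631 -0.016   0.1099] err 0.0004
barR [0.4268 0.1119 0.1126] err 0.0001
bar len 0.13294476764931287 yaw of L-R 1.8472029097440639
pad [ 0.6243 -0.009   0.0453] err 0.0
ball [0.5912 0.1055 0.0861] err 0.0
tongue [0.5094 0.0649 0.0573] err 0.0
   [239.5 113.5  28.3]
   [163.5 110.2  31.3]
tub [ 0.491  -0.0681  0.0573] err 0.0019Traceback (most recent call last):
  File "<stdin>", line 16, in <module>
TypeError: 'NoneType' object is not subscriptable
```

```bash
python3 - <<'E'
from h import *
d=pickle.load(open("c1.pkl","rb")); A=d[0]
a=A["pixels"][95:165,300:400]; s=d["scene"]["pixels"][160:260,265:390]
cv2.imwrite("pics/z2.png",cv2.convertScaleAbs(np.hstack([cv2.resize(a,(400,280),interpolation=2),cv2.resize(s,(350,280),interpolation=2)]),alpha=1.5))
cen=np.array([.4447,.049])
for yaw in (.276,.276+np.pi):
    u=np.array([np.cos(yaw),np.sin(yaw)]); 
    for rr in (.066,.091): print(yaw,rr,[proj(d[k],np.r_[cen+rr*u,.039]).round(0) for k in (0,1,"scene")])
E
```

```text
0.276 0.066 [array([341., 126.]), array([268., 126.]), array([328., 215.])]
0.276 0.091 [array([345., 144.]), array([274., 144.]), array([333., 221.])]
3.417592653589793 0.066 [array([315.,  22.]), array([237.,  22.]), array([304., 182.])]
3.417592653589793 0.091 [array([309.,   0.]), array([230.,   0.]), array([300., 176.])]
```

View pics/z2.png

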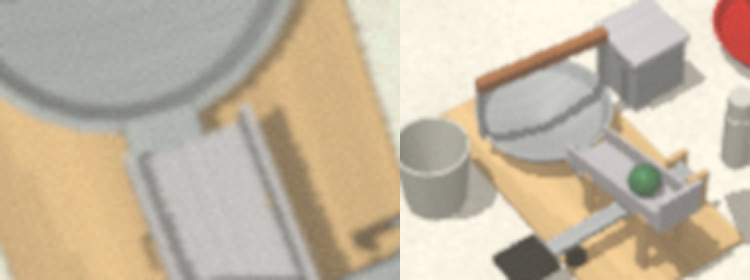

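The zoom settles it: the lip tongue runs from the dish towards the chute and under its lower end. That is opposite to what the text says, with lip yaw about 0.28. The dish therefore can't be lifted straight off its seat without catching the chute, and it has to turn clockwise to face the tub. My plan is to press the pedal, grip the bar, raise it about 3 mm, swing the lip out from under the chute towards the tub, lift, and finish the turn.

```bash
python3 - <<'E'
from h import *
from workcell import bot
d=pickle.load(open("c1.pkl","rb"))
pts=[onz(d[0],(287.5,209.8),.050),onz(d[1],(219,209.6),.050)]; print(pts)
p=np.mean(pts,0); r=down(.364)
bot.set_gripper(0.0,20)
bot.goto([p[0],p[1],.12],r); print(bot.current_contact_force())
bot.line_to([p[0],p[1],.057],max_speed=.1)
f0=bot.current_contact_force()
z=.050
while z>.012:
    bot.line_to([p[0],p[1],z],max_speed=.06)
    f=np.array(bot.current_contact_force())-f0
    print(round(z,4),f.round(1),bot.current_ee_pos()[2].round(4))
    if f[2]>14: break
    z-=.004 if z>.027 else .0015
bot.hold(3)
c=bot.read_camera("scene"); cv2.imwrite("pics/s3.png",c["pixels"]); 
cv2.imwrite("pics/z3.png",cv2.resize(c["pixels"][150:290,240:420],(720,560),interpolation=2))
print(bot.current_clock())
E
```

```text
[array([ 0.62342962, -0.00858465,  0.05      ]), array([ 0.62336355, -0.00761011,  0.05      ])]
[-0.03103474  0.20020311  0.30677181]
0.05 [1.1 0.6 1.6] 0.0508
0.046 [2.3 0.7 2.7] 0.0463
0.042 [ 1.4 -0.   3.8] 0.042
0.038 [1.9 0.3 2.2] 0.038
0.034 [1.5 1.5 2.5] 0.0341
0.03 [0.8 2.2 5.2] 0.0302
0.026 [0.9 3.2 5.6] 0.0264
0.0245 [-0.1  2.6  5.7] 0.025
0.023 [0.3 4.  4.6] 0.0235
0.0215 [-1.9  4.9  9.9] 0.0229
0.02 [-4.   4.8 17. ] 0.0224
12.2167
```

View pics/z3.png

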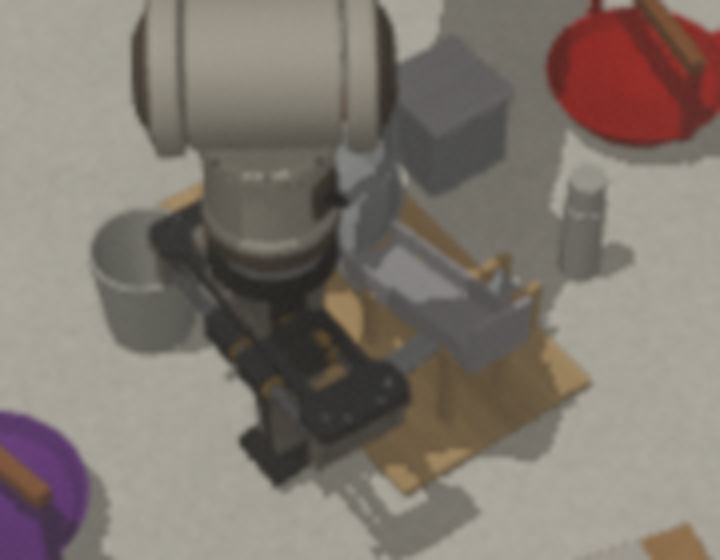

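The pedal is on its stop and the chute is empty. I'll release it and re-measure the bar, ball and tub from two wrist poses.

```bash
python3 - <<'E'
from h import *
from workcell import bot
x,y,z=bot.current_ee_pos(); bot.line_to([x,y,.10],max_speed=.1); bot.line_to([x,y,.2],max_speed=.25)
r=down(np.pi/2); d={}
for i,p in enumerate([(0.55,0.0,.33),(0.55,.1,.33)]):
    bot.goto(p,r); d[i]=bot.read_camera("wrist")
pickle.dump(d,open("c2.pkl","wb"))
print(bot.current_clock())
S=[]
for i in (0,1):
    hsv=cv2.cvtColor(d[i]["pixels"],cv2.COLOR_BGR2HSV); o={}
    u,v=proj(d[i],np.array([.4447,.049,.112])); M=np.zeros((480,640),np.uint8); cv2.circle(M,(int(u),int(v)),100,255,-1)
    for n,lo,hi in (("bar",(0,95,30),(14,255,170)),("ball",(40,45,20),(90,255,200))):
        cs=cv2.findContours(cv2.inRange(hsv,lo,hi)&M,0,1)[0]; c=max(cs,key=cv2.contourArea); R=cv2.minAreaRect(c); print(i,n,cv2.contourArea(c),R)
        b=cv2.boxPoints(R); e=sorted([ (b[k]+b[(k+1)%4])/2 for k in range(4) if np.linalg.norm(b[k]-b[(k+1)%4])<30],key=lambda q:q[0])
        o[n]=R[0]; o[n+"L"],o[n+"R"]=e[0],e[-1] 
    S.append(o)
for k in ("bar","barL","barR","ball"):
    print(k,[a.round(4) if k else a for a in tri((d[0],S[0][k]),(d[1],S[1][k]))])
cv2.imwrite("pics/z4.png",cv2.convertScaleAbs(np.hstack([d[0]["pixels"][0:300,120:520],d[1]["pixels"][0:300,120:520]]),alpha=1.4))
E
```

```text
15.425
0 bar 1118.0 ((363.4427795410156, 116.44546508789062), (10.810534477233887, 125.86734008789062), 72.96984100341797)
0 ball 151.5 ((358.7500305175781, 129.75001525878906), (10.751744270324707, 20.55480194091797), 71.56504821777344)
1 bar 1147.5 ((271.62774658203125, 115.9162368774414), (11.168914794921875, 122.11978149414062), 72.93714141845703)
1 ball 230.5 ((282.6415100097656, 127.24527740478516), (14.834939002990723, 20.878803253173828), 74.05460357666016)
bar [array([0.4443, 0.0488, 0.1103]), np.float64(0.0)]
barL [array([ 0.4631, -0.017 ,  0.1084]), np.float64(0.0002)]
barR [array([0.4261, 0.1121, 0.112 ]), np.float64(0.0001)]
ball [array([0.454 , 0.0528, 0.0351]), np.float64(0.0012)]
```

View pics/z4.png

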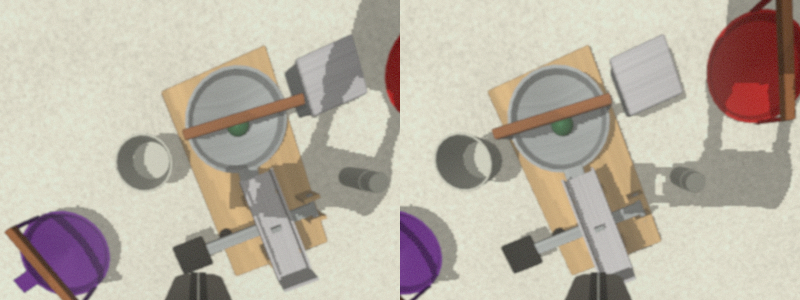

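The ball rests in the middle of the dish at about (238,128) in the left half, and everything else stands where it was. I'll grip the bar next.

```bash
python3 - <<'E'
from h import *
from workcell import bot
d=pickle.load(open("c2.pkl","rb"))
t,e=tri((d[0],(264,162)),(d[1],(188,162))); print("tub",t,e, onz(d[0],(264,162),.075),onz(d[1],(188,162),.075))
x,y,yaw=.4443,.0485,.279; r=down(yaw)
bot.set_gripper(.45,10)
bot.goto([x,y,.2],r); bot.line_to([x,y,.085],max_speed=.12)
print(bot.current_contact_force())
bot.set_gripper(0,40); print(bot.current_opening(),bot.current_grip_force(),bot.current_contact_force())
bot.line_to([x,y,.088],max_speed=.02); print(bot.current_contact_force(),bot.current_ee_pos(),bot.current_clock())
c=bot.read_camera("scene"); s=bot.read_camera("side")
cv2.imwrite("pics/z5.png",np.hstack([cv2.resize(c["pixels"][150:270,250:410],(400,300),interpolation=2),cv2.resize(s["pixels"][200:320,270:430],(400,300),interpolation=2)]))
E
```

```text
tub [ 0.4961808  -0.07148746  0.04715504] 0.0005083878192362958 [ 0.49426261 -0.06711717  0.075     ] [ 0.49521943 -0.06093951  0.075     ]
[0.59863166 0.02209382 0.00241758]
0.12454131496097602 40.000067353248596 [-1.29500454 -0.52382406  1.18000994]
[ 0.47402064  0.24915493 -1.98290219] [0.4440094  0.04854101 0.08774576] 19.2
```

View pics/z5.png

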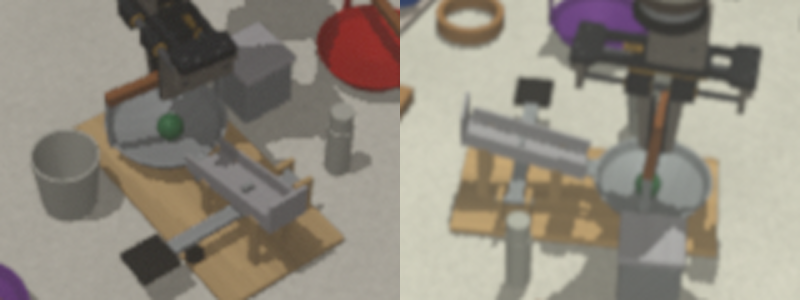

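The grip is good and the ball sits centred at (170,125) in the left half. Now I'll swing the lip out from under the chute, watching the forces.

```bash
python3 - <<'E'
from h import *
from workcell import bot
x,y=.4443,.0485; t0=bot.current_clock()
for yaw in (.20,.05,-.1,-.25,-.42):
    bot.line_to([x,y,.088],rot=down(yaw),max_speed=.05)
    f=np.array(bot.current_contact_force()); print(yaw,f.round(1),np.round(bot.current_ft_torque(),2),round(bot.current_clock()-t0,2))
    if np.hypot(f[0],f[1])>6 or abs(f[2]+2.5)>6: print("STOP"); break
c=bot.read_camera("scene")
cv2.imwrite("pics/z6.png",cv2.resize(c["pixels"][150:270,250:410],(600,450),interpolation=2))
E
```

```text
0.2 [ 0.2 -0.9 -2.8] [-0.03  0.02  0.01] 0.25
0.05 [ 0.1 -0.1 -2.2] [-0.02  0.12 -0.03] 0.55
-0.1 [ 0.4 -0.4 -2.2] [-0.08  0.09  0.03] 0.85
-0.25 [ 0.6 -0.3 -2.3] [-0.04  0.12 -0.01] 1.15
-0.42 [-0.7 -0.8 -2.3] [-0.05  0.14 -0.  ] 1.47
```

View pics/z6.png

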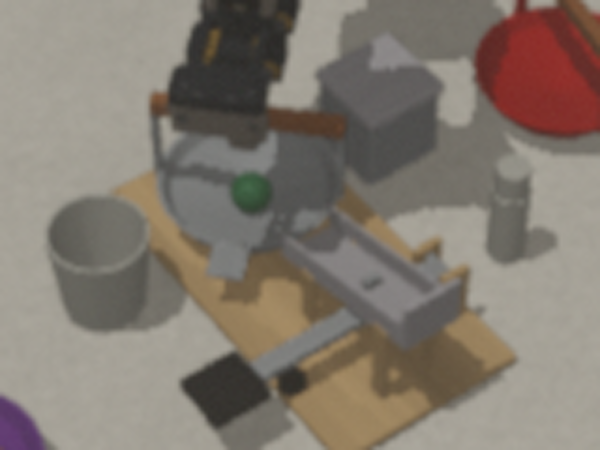

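The lip at (228,262) is now clear of both the chute and the tub, and the ball is centred. Next I'll lift straight up and finish the turn.

```bash
python3 - <<'E'
from h import *
from workcell import bot
x,y=.4443,.0485
bot.line_to([x,y,.183],max_speed=.05)
print(np.round(bot.current_contact_force(),1))
for yaw in (-.6,-.8,-.99,-1.17):
    bot.line_to([x,y,.183],rot=down(yaw),max_speed=.05)
bot.hold(1.5)
print(bot.current_ee_pos(),np.round(bot.current_contact_force(),1),np.round(bot.current_ft_torque(),2),bot.current_opening(),bot.current_clock())
c=bot.read_camera("scene"); s=bot.read_camera("side"); w=bot.read_camera("wrist")
pickle.dump((c,s,w),open("c3.pkl","wb"))
u=np.array([np.cos(-1.17),np.sin(-1.17)]); cen=np.array([x,y])
print("lip expected",proj(c,np.r_[cen+.091*u,.137]),"centre",proj(c,np.r_[x,y,.129]))
cv2.imwrite("pics/z7.png",np.hstack([cv2.resize(c["pixels"][120:270,230:430],(400,300),interpolation=2),cv2.resize(s["pixels"][170:320,270:470],(400,300),interpolation=2)]))
hsv=cv2.cvtColor(c["pixels"],40); m=cv2.inRange(hsv,(40,60,20),(90,255,200)); m[:150]=0; m[260:]=0; m[:,:270]=0; m[:,420:]=0
M=cv2.moments(m); print("ball px",M["m10"]/M["m00"],M["m01"]/M["m00"],"exp",proj(c,np.r_[x,y,.129]))
E
```

```text
[-0.8  0.2 -2.9]
[0.44429646 0.04849143 0.18299014] [-0.1 -0.1 -3.6] [-0.01  0.12 -0.04] 0.1268204556366423 25.725
lip expected [284.83118947 187.93706278] centre [314.80216783 174.25790323]
ball px 314.2162162162162 175.72972972972974 exp [314.80216783 174.25790323]
```

View pics/z7.png

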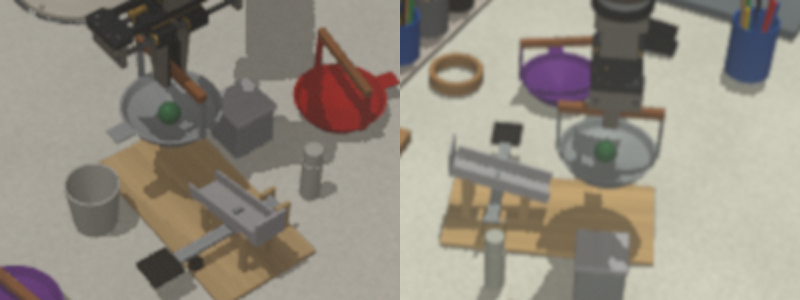

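The dish is raised and level. The ball is within 2 px of the dish centre, the lip tip is at the predicted (285,188) pointing to the tub, and the tub and tin haven't moved.

```bash
python3 -c "
from workcell import bot
print(bot.job_done())"
```

```text
the job is handed in; nothing more can be done
None
```

Job handed in at about 26 s, result not reported: ball in the dish, dish held level about 100 mm above its seat with the lip pointing at the tub; the lip started under the chute (not away from it, as the text says), so I raised the dish 3 mm and turned it clear before the straight lift.

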